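# Find the thread hand of a sealant cap

## Robot

A 6-joint arm with a two-finger parallel gripper is mounted at the origin on the work surface. World frame = base frame: x ahead of the robot, y to its left, z up, the work surface at z = 0. Lengths are in m, angles in rad, forces in N, time in s.
With the tool pointing down it reaches from about 0.375 to 0.9 m from the base axis. Payload 3.1 kg.
Tool frame: the origin (TCP) lies between the finger pads; the fingertips stand 17 mm ahead of it and the grasp point (between the pads) lies 2 mm behind it (robot.nose_length is the distance from the TCP to the fingertips, in m); z points along the fingers, y is the line along which they close (so a half turn about z gives the same grasp; the last joint's range is limited). The gripper opens to 87 mm and grips with 3 to 60 N. Pads are 19 mm wide; open, the fingers measure 117 mm over their backs; the gripper's body (75 mm by 190 mm) begins 51 mm behind the grasp point.
Start: joints at [1.119, 0.527, 1.433, -0, 1.181, -0.178], TCP at [0.168, 0.602, 0.208] pointing down, gripper open.
Joint ranges: [-3.08, 3.08], [-0.75, 2.2], [0.22, 2.44], [-1.43, 4.57], [0, 2.65], [-2.85, 2.85]. Speed limits (rad/s): [2.79, 2.79, 3.14, 3.14, 3.14, 3.14].

## Interface

Orientations are given as a unit quaternion [x, y, z, w].
In Python, from rig import robot, cams gives the robot as it stands.
- The arm moves only by the shell command python3 -m pendant 'ROWS' [FORCE]. ROWS is JSON, a list of rows, each an object with "jaw": the opening, from 0 (shut) to 1 (fully open); "linear": the shift along the tool's x, y, z in cm, a list of three; "twist": the turn about the tool's z in degrees. A call has 1 to 12 rows; each row shifts and turns the commanded pose from where the row before left it, along the tool's axes as they then stand; what a row does not reach is not made up. A row lasts 1/12 s, in which the tool goes at most 41.7 mm and 7.16 degrees, less where a joint would pass 70% of its speed; a pose out of reach is approached as far as the arm can. A call is refused whole if a number of a shift passes 4.17 or a number of a turn 7.16, either way. A call with a gripper value outside its range is refused whole. The fingers move at their own pace and stop on an object; FORCE is the grip in N (left out, the last holds). Time passes only in rows, so rows that do not move let the fingers close. It gives the time, the measured TCP pose, the force, the opening and the grip force at its end, in the units of the state.
- robot.get_obs(): the state, without advancing time (a new reading comes with each control period).
- cams.camera(name): name is "side" or "top"; returns a dict with "color" (384x512x3 uint8, blue, green, red), "depth" (384x512 float32, m along the optical axis (not along the pixel's ray), 0 where there is no reading), "fov_y" (degrees; the focal length in pixels is half the picture's height over the tangent of half this angle, whatever the lens; pixels are square), "cx", "cy" (the principal point, pixels), "k1" (the pictures are not rectified: a ray, as slopes to the right and down, at radius r is drawn at 1 + k1 r^2 times it, then the intrinsics apply), "view" (4x4, takes a point from world to camera coordinates). Camera axes: x right, y down, z forward; pixel columns grow to the right and rows downward; lengths in m; the calibration is good to about 2 mm. A picture is of the moment at which its call begins.
- robot.hand_in(): hands the job in; it is judged then, once.
The state is a dict: "time": time; "q": joint angles; "joint_velocities": joint speeds; "joint_torque": joint torques, N m; "position": TCP position; "tool_rot": TCP orientation; "ft_force": force on the tool from outside, world axes, zero at the start; "moment": the same for the moment, N m; "grip_width": finger opening in m; "grip_force": force on a finger pad.
Only numpy, scipy, OpenCV 4.12 (cv2) and the standard library are available. Lean on these libraries where they do the work, as an engineer would, in place of code of your own. Each camera call takes 0.05 s, during which the arm holds its last target. There are 200 camera calls.

## Task

A closed nozzle case has been left lying across the caps of the two sealant bottles: stack it squarely on top of the column of two cases, lying the same way, and let go of it. Then take the cap off the red bottle - nobody remembers whether its quarter-turn thread is right- or left-handed, so try it both ways - and finish while holding the cap in the gripper about 10 cm above where it sat, clear of everything. Leave the blue bottle's cap closed and the rest of the bench undisturbed.

Things in the scene. Friction and masses are not known exactly. Their poses are not given: they have to be found in the camera images.
- case_loose: the loose case: a closed grey box with an orange panel on its lid, 56 (its x) x 150 (its y) x 36 mm high, about 0.3 kg. Origin at the centre of its underside, z up. At the start it lies flat across the wing tops of the two caps, bridging them, its middle over the gap between the bottles (free space below it there down to the rack).
- case_mid: upper case of the column: same box with a green panel, 56 (x) x 150 (y) x 36 mm, loose, 0.35 kg. Origin at the centre of its underside; its top is 36 mm above that. The loose case goes on it with the long sides parallel (either way round).
- case_low: lower case of the column, same as the upper one, loose, standing on the bench directly under it. Origin at the centre of its underside.
- bottle_red: red bottle with a white label, fixed in the rack: 70 mm diameter; origin at the centre of its foot, z up. The bottles' centres are 110 mm apart; red may be on either side.
- neck_red (a point): centre of the red bottle's flat shoulder, 80 mm above its foot, where the cap's rim sits when closed (z up the bottle). Around it, inside the cap, a white neck with quarter-turn thread, 34 mm in greatest diameter, stands 17 mm high.
- cap_red: loose cap of the red bottle, closed at the start: black, round, 44 mm diameter and 24 mm high, with a yellow wing on top (48 mm high in all), 50 g. Origin at the centre of its open underside, z up the axis. Its thread hand changes from try to try: the wrong way it hits a hard stop within about 8 degrees; closed, it lifts 2 mm and then holds fast.
- wing_red (a point): middle of that cap's yellow wing, 36 mm above the cap's underside: a bar 44 mm long (its x), 16 mm thick (its y), 24 mm high. The right way the cap turns almost freely; it lifts straight off once turned 55 to 72 degrees (aim for 65); it hits a stop at about 75.
- bottle_blue: blue bottle, same sizes and origin as the red one, fixed in the same rack beside it.
- cap_blue: cap of the blue bottle, same as the other cap, to be left closed. Its origin is at the centre of its underside.
- spray_can: bystander: red and white spray can, 52 mm diameter, 156 mm high, standing; origin at the centre of its foot
- tape_roll: bystander: roll of green tape lying flat, 90 mm diameter, 24 mm high; origin at the centre of its underside
- scraper: bystander: spatula lying on the bench along its x, about 25 mm high at most; origin at its underside
- rivet_jar: bystander: closed jar, 60 mm diameter, 75 mm high; origin at the centre of its foot
- corner_bracket: bystander: steel angle bracket, 60 (x) x 30 (y) x 40 mm high; origin at the centre of its underside
There are look-alikes about, which are no part of the job. Leave any purple, turquoise or yellow look-alike of the case_low alone.

How it is judged:
On the way, in this order (a step that is already met when the one before it is completed fails the run):
1. the loose case lies squarely on the column of two and is let go (x of case_loose in the frame of case_mid between -0.014 and 0.014 m and y of case_loose in the frame of case_mid between -0.014 and 0.014 m and z of case_loose in the frame of case_mid between 0.033 and 0.04 m and angle between the x axis of case_loose and the x axis of case_mid, either way round below 0.14 rad and angle between each of case_loose, case_mid's own z axis and vertical below 0.06 rad and x of case_mid in the frame of case_low between -0.014 and 0.014 m and y of case_mid in the frame of case_low between -0.014 and 0.014 m and z of case_mid in the frame of case_low between 0.033 and 0.04 m and angle between the x axis of case_mid and the x axis of case_low, either way round below 0.14 rad and contact force between case_loose and the fingers below 0.1 N and linear speed of case_loose below 0.02 m/s and distance of case_low from where it was at the start of the episode below 0.03 m), for 0.3 s.
2. the red bottle's cap is off its neck, in the gripper (z of cap_red in the frame of bottle_red above 0.11 m and contact force between cap_red and the fingers above 1 N), for 0.2 s.
At the end, for the whole second after the job is handed in: The gripper holds the red cap still, underside 60 mm or more above the shoulder, touching nothing else; three cases in one column, each within 14 mm and 8 degrees of the one below, level, let go, lowest within 30 mm of its start; blue cap on its bottle, turned under 0.4 rad (all of step 1 and z of cap_blue in the frame of bottle_blue between 0.074 and 0.088 m and horizontal distance between cap_blue and bottle_blue below 0.006 m and angle between the x axis of cap_blue and the x axis of bottle_blue, either way round below 0.4 rad and z of cap_red in the frame of bottle_red above 0.14 m and contact force between cap_red and the fingers above 1 N and contact force between cap_red and bottle_red below 0.05 N and contact force between cap_red and case_loose below 0.05 N and contact force between cap_red and cap_blue below 0.05 N and linear speed of cap_red below 0.03 m/s); the arm keeps its last pose, push and grip.
It fails at once if the blue cap is taken off its bottle (z of cap_blue in the frame of bottle_blue above 0.095 m).
It fails at once if a bystander is knocked or moved more than 40 mm (distance of any of spray_can, tape_roll, scraper, rivet_jar, corner_bracket from where it was at the start of the episode above 0.04 m).
It also fails if it takes over 61 s, if anything falls off the work surface, if the arm or the gripper's body presses on something with over 40 N, if the wrist force passes 120 N, or if a joint passes its speed limit or range.

## Working session

There is one attempt and no reset: what is moved stays moved. The work goes in short steps, Python scripts to look and compute and a shell command to move; the robot and the scene stay as the last step left them, time stands still between calls to the robot, and variables do not carry over. Pictures are saved under pics/ and viewed, at most 11 in all, crops included, and the job is handed in when it is done.

```bash
ls; mkdir -p pics; cat > h.py <<'E'
import numpy as np,cv2
from rig import robot,cams
def K(c):
    h,w=c['color'].shape[:2]; f=h/2/np.tan(np.radians(c['fov_y'])/2)
    return f
def und(c,uv):
    f=K(c); d=(np.array(uv,float).reshape(-1,2)-[c['cx'],c['cy']])/f
    u=d.copy()
    for _ in range(30): u=d/(1+c['k1']*(u**2).sum(1,keepdims=True))
    return u
def world(c,uv,z=None):
    "pixels -> world, with depth (z None) or on plane z"
    uv=np.array(uv).reshape(-1,2); s=und(c,uv); T=np.linalg.inv(np.array(c['view']))
    r=np.c_[s,np.ones(len(s))]
    if z is None:
        d=c['depth'][uv[:,1].astype(int),uv[:,0].astype(int)]
        return (r*d[:,None])@T[:3,:3].T+T[:3,3]
    R=r@T[:3,:3].T; o=T[:3,3]
    return o+R*((z-o[2])/R[:,2])[:,None]
def snap(name,fn=None):
    c=cams.camera(name)
    if fn: cv2.imwrite('pics/'+fn,c['color'])
    return c
E
python3 - <<'E'
from h import *
import pickle
for n in('top','side'):
    c=snap(n,n+'0.png'); pickle.dump(c,open(n+'.pkl','wb'))
    print(n,K(c),c['k1'],np.linalg.inv(c['view'])[:3].round(3).tolist())
o=robot.get_obs();print({k:np.round(v,3) for k,v in o.items()})
E
```

```text
pics
top 346.766930935694 -0.04049873545338605 [[-0.021, -0.982, 0.187, 0.266], [-1.0, 0.018, -0.016, -0.062], [0.012, -0.187, -0.982, 1.427]]
side 360.99260558728565 -0.02663363097915657 [[-0.971, -0.123, 0.207, 0.305], [-0.241, 0.445, -0.863, 0.864], [0.013, -0.887, -0.461, 0.627]]
{'time': np.float64(0.1), 'q': array([ 1.119,  0.528,  1.434, -0.   ,  1.181, -0.179]), 'joint_velocities': array([-0.   , -0.001, -0.002, -0.001, -0.002, -0.001]), 'joint_torque': array([ -0.   , -44.099, -17.715,   0.063,   0.053,  -0.   ]), 'position': array([0.168, 0.601, 0.207]), 'tool_rot': array([ 0.136,  0.991, -0.001, -0.   ]), 'ft_force': array([0.235, 0.121, 0.52 ]), 'moment': array([0.004, 0.046, 0.013]), 'grip_force': np.float64(0.0), 'grip_width': np.float64(0.087)}
```

View pics/top0.png

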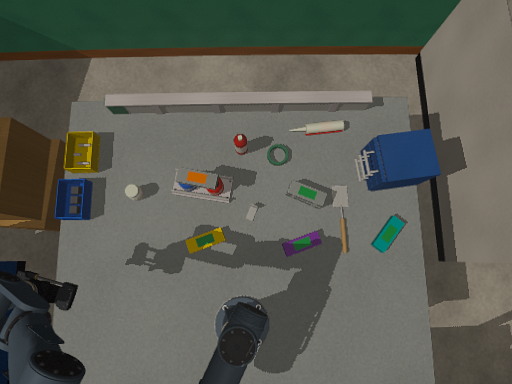

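View pics/side0.png

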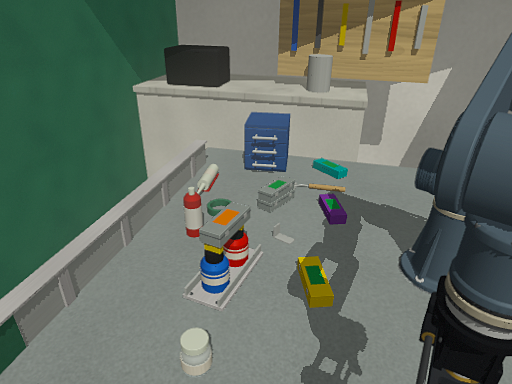

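The top view shows the loose case (orange panel) at about (200,178) over the caps, with red on the right at (217,186) and blue on the left at (183,184). The grey column with the green panel is at (309,192). The bracket is at (252,211), the spray can at (240,142) and the scraper at (341,210).

```bash
python3 - <<'E'
from h import *
import pickle
def rect(P,lab):
    r=cv2.minAreaRect((P[:,:2]*1000).astype(np.float32)); b=cv2.boxPoints(r)
    e=b[1]-b[0],b[2]-b[1]; l=max(e,key=np.linalg.norm)
    print(lab,len(P),'c',np.round(r[0]),'size',np.round(r[1]),'long-axis deg %.1f'%(np.degrees(np.arctan2(l[1],l[0]))%180),'z med %.3f'%np.median(P[:,2]))
for n in('top','side'):
    c=pickle.load(open(n+'.pkl','rb'))
    v,u=np.mgrid[0:384,0:512]; uv=np.c_[u.ravel(),v.ravel()]
    P=world(c,uv); hsv=cv2.cvtColor(c['color'],cv2.COLOR_BGR2HSV).reshape(-1,3).astype(int)
    ok=c['depth'].ravel()>0
    H,S,V=hsv.T
    def roi(x0,x1,y0,y1): return ok&(P[:,0]>x0)&(P[:,0]<x1)&(P[:,1]>y0)&(P[:,1]<y1)
    L=roi(.4,.75,-.05,.25); Cc=roi(.4,.7,-.4,-.15)
    for nm,R,hm in(('loose',L,(H>5)&(H<18)&(S>150)),('col',Cc,(H>45)&(H<75)&(S>120))):
        m=R&hm
        if m.sum()<5: print(n,nm,'none');continue
        rect(P[m],n+' '+nm+' panel'); zt=np.median(P[m,2])
        rect(P[R&(abs(P[:,2]-zt)<.008)],n+' '+nm+' top')
    m=L&(H<5)|L&(H>172); m&=(S>150)
    if m.any(): print('red',P[m].mean(0).round(3),P[m].min(0).round(3),P[m].max(0).round(3))
    m=L&(H>105)&(H<125)&(S>150)
    if m.any(): print('blue',P[m].mean(0).round(3),P[m].min(0).round(3),P[m].max(0).round(3))
    m=L&(H>20)&(H<35)&(S>150)&(P[:,2]>.08)
    if m.any(): print('yellow',m.sum(),P[m].mean(0).round(3),P[m].min(0).round(3),P[m].max(0).round(3))
    a=cv2.resize(c['color'][150:230,150:350] if n=='top' else c['color'][160:310,160:310],None,fx=4,fy=4,interpolation=cv2.INTER_CUBIC)
    cv2.imwrite(f'pics/{n}1.png',a[:600,:800])
E
```

```text
top loose panel 174 c [550. 157.] size [71. 36.] long-axis deg 77.4 z med 0.176
top loose top 614 c [549. 158.] size [153.  58.] long-axis deg 78.2 z med 0.175
top col panel 148 c [ 567. -225.] size [220.  61.] long-axis deg 32.8 z med 0.071
top col top 519 c [ 503. -266.] size [150.  58.] long-axis deg 66.4 z med 0.070
red [0.63  0.035 0.108] [ 0.507 -0.027  0.01 ] [0.732 0.131 0.151]
blue [0.536 0.216 0.087] [0.528 0.194 0.078] [0.543 0.236 0.095]
side loose panel 226 c [556. 176.] size [117.  37.] long-axis deg 79.0 z med 0.179
side loose top 867 c [551. 155.] size [151.  58.] long-axis deg 77.7 z med 0.178
side col panel 92 c [ 569. -227.] size [221.  63.] long-axis deg 33.5 z med 0.075
side col top 356 c [ 506. -267.] size [156.  59.] long-axis deg 66.2 z med 0.074
red [0.608 0.076 0.078] [ 0.511 -0.046  0.002] [0.729 0.221 0.16 ]
blue [0.556 0.235 0.065] [0.53  0.194 0.014] [0.594 0.248 0.106]
yellow 130 [0.558 0.205 0.126] [0.523 0.099 0.116] [0.588 0.225 0.135]
```

View pics/top1.png

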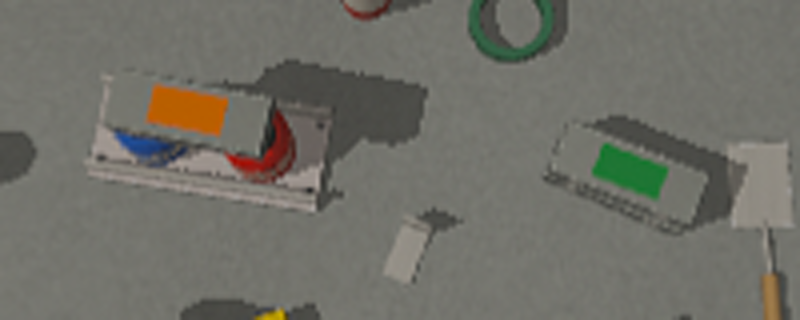

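View pics/side1.png

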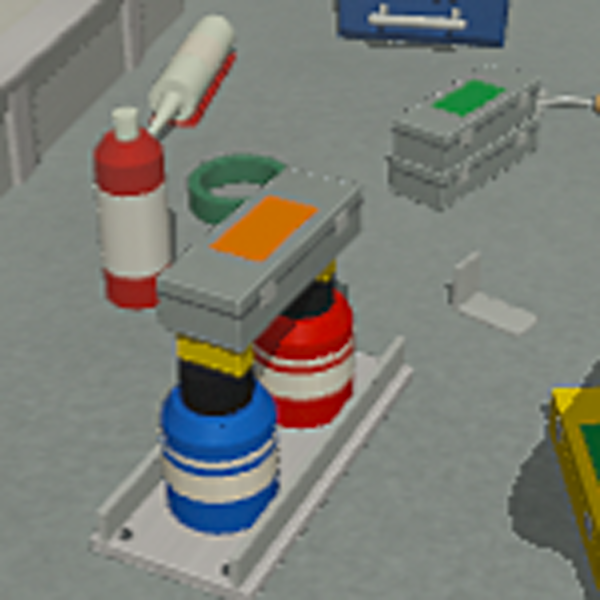

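The crops confirm the geometry. The case is centred at about (0.550, 0.157) with its top at 0.176 and long axis at 78°. The column is centred at (0.504, -0.266) with its top at 0.072 and long axis at 66°. Next I rotate the tool and go above the loose case.

```bash
cat >> h.py <<'E'
def togo(x,y,z,yaw):
    "shift in tool axes (cm) to a TCP target and twist (deg) so that tool y lies at world angle yaw (mod 180)"
    from scipy.spatial.transform import Rotation as Ro
    o=robot.get_obs(); R=Ro.from_quat(o['tool_rot']).as_matrix()
    d=R.T@(np.array([x,y,z])-o['position'])*100
    psi=np.degrees(np.arctan2(R[1,1],R[0,1])); tw=(psi-yaw+90)%180-90
    print('t %.2f pos'%o['time'],o['position'].round(4),'psi %.1f'%psi,'shift cm',d.round(2),'twist %.1f'%tw,'tilt',R[:2,2].round(3),'q6 %.2f'%o['q'][5],'F',np.round(o['ft_force'],1),'w %.4f gf %.1f'%(o['grip_width'],o['grip_force']))
E
R='{"jaw":1,"linear":[0,0,-0.4],"twist":7.16}'
python3 -m pendant '[{"jaw":1,"linear":[0,0,-0.4],"twist":7.16},{"jaw":1,"linear":[0,0,-0.4],"twist":7.16},{"jaw":1,"linear":[0,0,-0.4],"twist":7.16},{"jaw":1,"linear":[0,0,-0.4],"twist":7.16},{"jaw":1,"linear":[0,0,-0.4],"twist":7.16},{"jaw":1,"linear":[0,0,-0.4],"twist":7.16},{"jaw":1,"linear":[0,0,-0.4],"twist":7.16},{"jaw":1,"linear":[0,0,-0.4],"twist":7.16},{"jaw":1,"linear":[0,0,-0.4],"twist":7.16},{"jaw":1,"linear":[0,0,-0.4],"twist":7.16},{"jaw":1,"linear":[0,0,-0.4],"twist":7.16},{"jaw":1,"linear":[0,0,-0.4],"twist":7.16}]' 30
python3 -c "
from h import *
togo(.55,.157,.25,-12)"
```

```text
time: 1.1
position: [0.1682, 0.6015, 0.2558]
tool_rot: [0.777, 0.63, -0.001, 0.0]
ft_force: [0.5, 0.2, -0.4]
grip_width: 0.0869
grip_force: 0.0
t 1.10 pos [0.1682 0.6015 0.2558] psi -11.9 shift cm [-35.61  46.53   0.61] twist 0.1 tilt [-0.001 -0.001] q6 1.33 F [ 0.5  0.2 -0.4] w 0.0869 gf 0.0
```

```bash
python3 -m pendant '[{"jaw":1,"linear":[-2.4,3.1,0],"twist":0},{"jaw":1,"linear":[-2.4,3.1,0],"twist":0},{"jaw":1,"linear":[-2.4,3.1,0],"twist":0},{"jaw":1,"linear":[-2.4,3.1,0],"twist":0},{"jaw":1,"linear":[-2.4,3.1,0],"twist":0},{"jaw":1,"linear":[-2.4,3.1,0],"twist":0},{"jaw":1,"linear":[-2.4,3.1,0],"twist":0},{"jaw":1,"linear":[-2.4,3.1,0],"twist":0},{"jaw":1,"linear":[-2.4,3.1,0],"twist":0},{"jaw":1,"linear":[-2.4,3.1,0],"twist":0},{"jaw":1,"linear":[-2.4,3.1,0],"twist":0},{"jaw":1,"linear":[-2.4,3.1,0],"twist":0}]'
python3 -m pendant '[{"jaw":1,"linear":[-2.4,3.1,0],"twist":0},{"jaw":1,"linear":[-2.4,3.1,0],"twist":0},{"jaw":1,"linear":[-2,3,0],"twist":0},{"jaw":1,"linear":[0,0,0],"twist":0},{"jaw":1,"linear":[0,0,0],"twist":0}]'
python3 - <<'E'
from h import *
togo(.55,.157,.16,-12)
c=snap('side','side2.png')
v,u=np.mgrid[0:384,0:512]; P=world(c,np.c_[u.ravel(),v.ravel()])
m=(P[:,0]>.45)&(P[:,0]<.65)&(P[:,1]>.04)&(P[:,1]<.26)&(abs(P[:,2]-.178)<.008)
r=cv2.minAreaRect((P[m,:2]*1000).astype(np.float32));print(m.sum(),r)
E
```

```text
time: 2.1
position: [0.4757, 0.2434, 0.256]
tool_rot: [0.775, 0.632, -0.0, -0.0]
ft_force: [0.9, 1.0, -0.1]
grip_width: 0.0871
grip_force: 0.0
time: 2.52
position: [0.5526, 0.1585, 0.2555]
tool_rot: [0.776, 0.631, -0.0, -0.0]
ft_force: [-1.0, 1.1, 0.5]
grip_width: 0.0871
grip_force: 0.0
t 2.52 pos [0.5526 0.1585 0.2555] psi -11.8 shift cm [-0.2  -0.21  9.55] twist 0.2 tilt [-0.001  0.   ] q6 0.29 F [-1.   1.1  0.5] w 0.0871 gf 0.0
881 ((552.306884765625, 155.684326171875), (150.44664001464844, 59.04710388183594), 77.2763442993164)
```

View pics/side2.png

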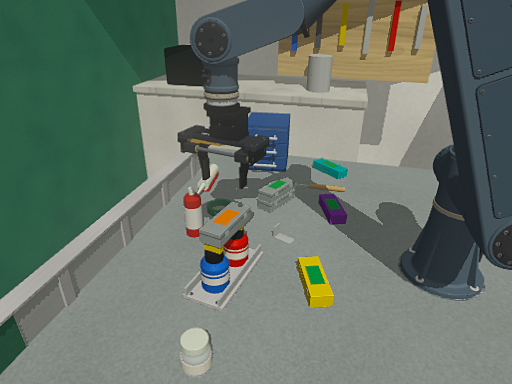

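The side view shows the gripper centred over the loose case (case at (227,222)), with clear space between the bottles for both fingers. I'll descend and grip.

```bash
python3 -m pendant '[{"jaw":1,"linear":[-0.1,-0.1,2],"twist":0.5},{"jaw":1,"linear":[-0.1,-0.1,2],"twist":0},{"jaw":1,"linear":[0,0,2],"twist":0},{"jaw":1,"linear":[0,0,2],"twist":0},{"jaw":1,"linear":[0,0,1.5],"twist":0},{"jaw":1,"linear":[0,0,0],"twist":0},{"jaw":0,"linear":[0,0,0],"twist":0},{"jaw":0,"linear":[0,0,0],"twist":0},{"jaw":0,"linear":[0,0,0],"twist":0},{"jaw":0,"linear":[0,0,0],"twist":0},{"jaw":0,"linear":[0,0,0],"twist":0},{"jaw":0,"linear":[0,0,0],"twist":0}]' 30
```

```text
time: 3.57
position: [0.55, 0.1586, 0.1621]
tool_rot: [0.777, 0.629, 0.001, 0.001]
ft_force: [1.0, 0.7, 1.1]
grip_width: 0.0548
grip_force: 0.4
```

```bash
python3 -m pendant '[{"jaw":0,"linear":[0,0,0],"twist":0},{"jaw":0,"linear":[0,0,0],"twist":0},{"jaw":0,"linear":[0,0,0],"twist":0}]' 30; python3 -m pendant '[{"jaw":0,"linear":[0,0,-0.5],"twist":0},{"jaw":0,"linear":[0,0,-0.5],"twist":0},{"jaw":0,"linear":[0,0,-1.5],"twist":0},{"jaw":0,"linear":[0,0,-2.5],"twist":0},{"jaw":0,"linear":[0,0,-2],"twist":0},{"jaw":0,"linear":[0,0,-1],"twist":0},{"jaw":0,"linear":[0,0,0],"twist":0}]'
python3 - <<'E'
from h import *
togo(.5045,-.2665,.25,-23.7)
c=snap('side')
v,u=np.mgrid[0:384,0:512]; P=world(c,np.c_[u.ravel(),v.ravel()])
m=(P[:,0]>.45)&(P[:,0]<.65)&(P[:,1]>.04)&(P[:,1]<.26)&(abs(P[:,2]-.258)<.008)
r=cv2.minAreaRect((P[m,:2]*1000).astype(np.float32));print(m.sum(),r,np.median(P[m,2]))
c=snap('top')
P=world(c,np.c_[u.ravel(),v.ravel()]);H,S,V=cv2.cvtColor(c['color'],cv2.COLOR_BGR2HSV).reshape(-1,3).astype(int).T
b=(P[:,0]>.45)&(P[:,0]<.7)&(P[:,1]>.0)&(P[:,1]<.3)&(P[:,2]>.1)
m=b&(H>20)&(H<35)&(S>130)
print('yellow',np.c_[P[m]].round(3)[::4].tolist())
E
```

```text
time: 3.82
position: [0.5496, 0.1587, 0.1621]
tool_rot: [0.777, 0.629, 0.0, 0.0]
ft_force: [-1.2, 0.3, 5.1]
grip_width: 0.0349
grip_force: 2.8
time: 4.4
position: [0.551, 0.1588, 0.2439]
tool_rot: [0.777, 0.629, 0.002, 0.002]
ft_force: [0.6, -0.7, 1.1]
grip_width: 0.0006
grip_force: 0.0
t 4.40 pos [0.551  0.1588 0.2439] psi -12.1 shift cm [-42.56   4.34  -0.66] twist 11.6 tilt [0.006 0.001] q6 0.30 F [ 0.6 -0.7  1.1] w 0.0006 gf 0.0
27 ((546.2097778320312, 164.19744873046875), (27.142719268798828, 12.68199634552002), 39.355464935302734) 0.26338913112697715
yellow []
```

```bash
python3 - <<'E'
from h import *
a=snap('side');b=snap('top')
A=cv2.resize(a['color'][100:310,130:330],(400,420)); B=cv2.resize(b['color'][140:240,120:220],(400,420))
cv2.imwrite('pics/both3.png',np.hstack([A,B]))
E
```

```text
(no output)
```

View pics/both3.png

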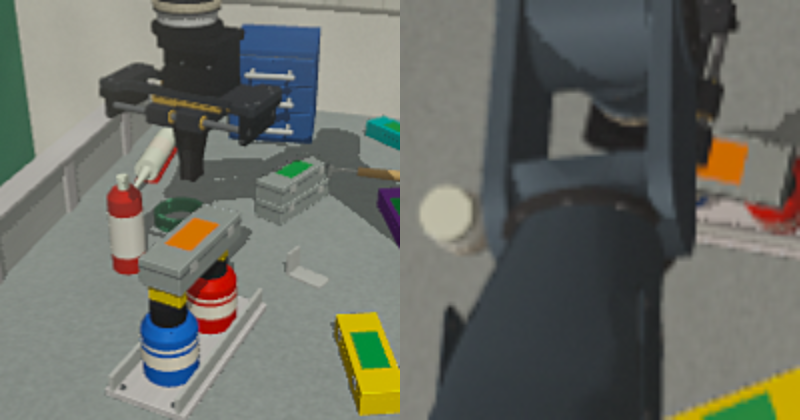

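```bash
python3 - <<'E'
from h import *
for n in('side','top'):
    c=snap(n); f=K(c)
    v,u=np.mgrid[0:384,0:512]; P=world(c,np.c_[u.ravel(),v.ravel()]);ok=c['depth'].ravel()>0
    H,S,V=cv2.cvtColor(c['color'],cv2.COLOR_BGR2HSV).reshape(-1,3).astype(int).T
    b=ok&(P[:,0]>.45)&(P[:,0]<.65)&(P[:,1]>.03)&(P[:,1]<.28)
    m=b&(H>5)&(H<18)&(S>150)&(V>120)&(P[:,2]>.13)&(P[:,2]<.22)
    print(n,'panel',m.sum(),P[m].mean(0).round(3),P[m].min(0).round(3),P[m].max(0).round(3))
    m=b&(abs(P[:,2]-.178)<.012)
    print(cv2.minAreaRect((P[m,:2]*1000).astype(np.float32)), np.linalg.lstsq(np.c_[P[m,:2]-[.55,.157],np.ones(m.sum())],P[m,2],rcond=None)[0].round(3))
    d=b&(P[:,2]>.2)&(P[:,2]<.27)
    print('finger', d.sum(), P[d].min(0).round(3),P[d].max(0).round(3),P[d].mean(0).round(3))
    for p in([.551,.159,.227],[.551,.159,.244]):
        q=np.array(c['view'])@np.r_[p,1]; s=q[:2]/q[2]; print('proj tip',s*(1+c['k1']*(s@s))*f+[c['cx'],c['cy']])
E
```

```text
side panel 223 [0.551 0.155 0.179] [0.529 0.118 0.176] [0.574 0.19  0.181]
((551.114990234375, 155.04443359375), (152.85354614257812, 58.05987548828125), 78.32049560546875) [ 0.06  -0.032  0.177]
finger 62 [0.537 0.149 0.255] [0.559 0.171 0.27 ] [0.547 0.164 0.263]
proj tip [224.65391627 199.65808339]
proj tip [224.4519469 193.1914433]
top panel 88 [0.546 0.14  0.175] [0.526 0.121 0.169] [0.566 0.166 0.18 ]
((541.8446655273438, 123.23171997070312), (81.94053649902344, 57.18107986450195), 77.61640167236328) [0.018 0.011 0.175]Traceback (most recent call last):
  File "<stdin>", line 12, in <module>
    return umr_minimum(a, axis, None, out, keepdims, initial, where)
ValueError: zero-size array to reduction operation minimum which has no identity
```

```bash
python3 - <<'E'
from h import *
print('nose',robot.nose_length,[a for a in dir(robot) if a[0]!='_'])
print(robot.get_obs()['position'])
c=snap('side'); ys,xs=range(176,206,2),225
for x in(221,225):
    p=[(x,y) for y in range(150,206,3)]; W=world(c,p)
    for (a,y),w in zip(p,W): print(a,y,w.round(3),c['color'][y,a])
E
```

```text
nose 0.017 ['Unreachable', 'get_obs', 'hand_in', 'nose_length']
[0.54836631 0.15851191 0.23975475]
221 150 [0.547 0.183 0.359] [56 63 66]
221 153 [0.555 0.162 0.344] [47 76 88]
221 156 [0.544 0.193 0.35 ] [62 62 61]
221 159 [0.543 0.198 0.345] [51 52 51]
221 162 [0.543 0.197 0.338] [54 54 53]
221 165 [0.544 0.196 0.33 ] [45 47 46]
221 168 [0.556 0.163 0.308] [38 42 42]
221 171 [0.555 0.167 0.303] [41 43 43]
221 174 [0.555 0.167 0.296] [38 42 42]
221 177 [0.555 0.168 0.289] [44 46 46]
221 180 [0.556 0.165 0.28 ] [39 41 42]
221 183 [0.555 0.168 0.274] [38 40 41]
221 186 [0.556 0.166 0.265] [35 37 39]
221 189 [0.556 0.168 0.259] [32 34 36]
221 192 [ 0.722 -0.291  0.002] [88 92 88]
221 195 [ 0.715 -0.271  0.   ] [87 92 88]
221 198 [ 0.706 -0.244  0.003] [76 86 74]
221 201 [ 0.688 -0.195  0.019] [51 67 44]
221 204 [ 0.687 -0.19   0.009] [52 67 44]
225 150 [0.538 0.185 0.361] [53 49 46]
225 153 [0.538 0.184 0.354] [ 53 126 153]
225 156 [0.536 0.191 0.35 ] [60 58 57]
225 159 [0.533 0.199 0.346] [53 54 52]
225 162 [0.533 0.201 0.34 ] [52 53 52]
225 165 [0.535 0.197 0.332] [53 54 52]
225 168 [0.544 0.17  0.312] [38 41 41]
225 171 [0.544 0.171 0.306] [38 40 40]
225 174 [0.545 0.17  0.298] [38 41 40]
225 177 [0.545 0.169 0.29 ] [43 45 46]
225 180 [0.545 0.169 0.283] [43 45 46]
225 183 [0.546 0.169 0.275] [43 44 46]
225 186 [0.546 0.168 0.267] [41 44 45]
225 189 [0.546 0.167 0.259] [40 43 44]
225 192 [ 0.707 -0.294  0.003] [88 93 89]
225 195 [ 0.699 -0.271  0.003] [86 91 86]
225 198 [ 0.69  -0.244  0.005] [89 91 90]
225 201 [ 0.671 -0.188  0.025] [51 66 44]
225 204 [ 0.674 -0.196  0.008] [51 67 43]
```

The case hasn't moved. The side depth puts the fingertips about 34 mm higher than the reported TCP implies, while x and y agree, so the fingers closed just above the lid. I'll open and descend with that correction, checking the tip depth before closing.

```bash
python3 -m pendant '[{"jaw":1,"linear":[0,0,0],"twist":0},{"jaw":1,"linear":[0,0,0],"twist":0},{"jaw":1,"linear":[0,0,0],"twist":0},{"jaw":1,"linear":[0,0,0],"twist":0},{"jaw":1,"linear":[0,0,0],"twist":0},{"jaw":1,"linear":[0,0,0],"twist":0},{"jaw":1,"linear":[0,0,0],"twist":0},{"jaw":1,"linear":[0,0,0],"twist":0},{"jaw":1,"linear":[0,0,0],"twist":0},{"jaw":1,"linear":[0,0,0],"twist":0},{"jaw":1,"linear":[0,0,0],"twist":0},{"jaw":1,"linear":[0,0,0],"twist":0}]'
python3 - <<'E'
from h import *
togo(.551,.156,.127,-12)
c=snap('side')
v,u=np.mgrid[0:384,0:512]; P=world(c,np.c_[u.ravel(),v.ravel()]);g=c['color'].reshape(-1,3).max(1)<60
b=(c['depth'].ravel()>0)&g&(P[:,1]>.12)&(P[:,1]<.2)&(P[:,2]>.19)&(P[:,2]<.31)
for lo,hi in((.45,.55),(.55,.65)):
    m=b&(P[:,0]>lo)&(P[:,0]<hi); q=P[m]; print(m.sum(),q.min(0).round(3),q.max(0).round(3))
E
```

```text
time: 5.75
position: [0.5493, 0.1586, 0.2413]
tool_rot: [0.777, 0.629, 0.0, 0.0]
ft_force: [-0.1, 0.3, 0.5]
grip_width: 0.0724
grip_force: 0.0
t 5.75 pos [0.5493 0.1586 0.2413] psi -12.1 shift cm [-0.22  0.22 11.43] twist -0.1 tilt [0. 0.] q6 0.30 F [-0.1  0.3  0.5] w 0.0724 gf 0.0
152 [0.497 0.157 0.258] [0.513 0.181 0.309]
160 [0.583 0.138 0.259] [0.598 0.161 0.31 ]
```

```bash
python3 -m pendant '[{"jaw":1,"linear":[-0.1,0.1,2],"twist":0},{"jaw":1,"linear":[-0.1,0.1,2],"twist":0},{"jaw":1,"linear":[0,0,2],"twist":0},{"jaw":1,"linear":[0,0,2],"twist":0},{"jaw":1,"linear":[0,0,2],"twist":0},{"jaw":1,"linear":[0,0,1.5],"twist":0},{"jaw":1,"linear":[0,0,0],"twist":0},{"jaw":1,"linear":[0,0,0],"twist":0}]'
python3 -m pendant '[{"jaw":0.3,"linear":[0,0,0],"twist":0},{"jaw":0.3,"linear":[0,0,0],"twist":0},{"jaw":0.3,"linear":[0,0,0],"twist":0},{"jaw":0.3,"linear":[0,0,0],"twist":0},{"jaw":0.3,"linear":[0,0,0],"twist":0},{"jaw":0.3,"linear":[0,0,0],"twist":0},{"jaw":0.3,"linear":[0,0,0],"twist":0},{"jaw":0.3,"linear":[0,0,0],"twist":0},{"jaw":0.3,"linear":[0,0,0],"twist":0}]' 30
```

```text
time: 6.47
position: [0.5504, 0.1562, 0.1257]
tool_rot: [0.777, 0.629, -0.001, -0.001]
ft_force: [0.3, -0.5, -0.0]
grip_width: 0.0871
grip_force: 0.0
time: 7.22
position: [0.5517, 0.1563, 0.1268]
tool_rot: [0.777, 0.629, 0.001, 0.001]
ft_force: [0.7, -0.4, 3.6]
grip_width: 0.0558
grip_force: 30.0
```

The grip is at 30 N and 55.8 mm wide. Now I lift.

```bash
python3 -m pendant '[{"jaw":0.3,"linear":[0,0,-0.5],"twist":0},{"jaw":0.3,"linear":[0,0,-1],"twist":0},{"jaw":0.3,"linear":[0,0,-2],"twist":0},{"jaw":0.3,"linear":[0,0,-2],"twist":0},{"jaw":0.3,"linear":[0,0,-2],"twist":0},{"jaw":0.3,"linear":[0,0,-0.5],"twist":0},{"jaw":0.3,"linear":[0,0,0],"twist":0},{"jaw":0.3,"linear":[0,0,0],"twist":0}]'
python3 - <<'E'
from h import *
togo(.5045,-.2665,.205,-23.7)
v,u=np.mgrid[0:384,0:512]
c=snap('side'); P=world(c,np.c_[u.ravel(),v.ravel()])
H,S,V=cv2.cvtColor(c['color'],cv2.COLOR_BGR2HSV).reshape(-1,3).astype(int).T
b=(P[:,0]>.45)&(P[:,0]<.65)&(P[:,1]>.04)&(P[:,1]<.26)
m=b&(H>5)&(H<18)&(S>150)&(V>100)&(P[:,2]>.2);print('panel',m.sum(),P[m].mean(0).round(3))
m=b&(abs(P[:,2]-np.median(P[m,2]))<.006)&(V>70)
print('loose held',cv2.minAreaRect((P[m,:2]*1000).astype(np.float32)),np.median(P[m,2]))
for n in('side','top'):
    if n=='top': c=snap('top')
    P=world(c,np.c_[u.ravel(),v.ravel()]);H,S,V=cv2.cvtColor(c['color'],cv2.COLOR_BGR2HSV).reshape(-1,3).astype(int).T
    m=(P[:,0]>.47)&(P[:,0]<.66)&(P[:,1]>.06)&(P[:,1]<.26)&(H>20)&(H<35)&(S>120)&(P[:,2]>.1)&(P[:,2]<.17)
    for nm,s in(('red',P[:,1]<.155),('blue',P[:,1]>=.155)):
        q=P[m&s]
        if len(q)>3:
            t=q[q[:,2]>q[:,2].max()-.007]; print(n,nm,len(t),t.mean(0).round(3),cv2.minAreaRect((t[:,:2]*1000).astype(np.float32)))
E
```

```text
time: 7.88
position: [0.5499, 0.1562, 0.2056]
tool_rot: [0.777, 0.629, -0.001, -0.0]
ft_force: [-0.1, -0.2, -3.8]
grip_width: 0.056
grip_force: 30.0
t 7.88 pos [0.5499 0.1562 0.2056] psi -12.0 shift cm [-42.29   4.38   0.08] twist 11.7 tilt [-0.002 -0.   ] q6 0.29 F [-0.1 -0.2 -3.8] w 0.0560 gf 30.0
panel 192 [0.55  0.158 0.258]
loose held ((556.8507080078125, 161.9801788330078), (134.9928436279297, 69.09833526611328), 78.24153137207031) 0.25692821670947563
side red 85 [0.544 0.106 0.141] ((545.354736328125, 104.33966827392578), (18.728757858276367, 43.004024505615234), 81.91303253173828)
side blue 106 [0.563 0.214 0.141] ((564.1261596679688, 212.1291046142578), (19.1340389251709, 43.488182067871094), 78.77784729003906)
top red 3 [0.522 0.109 0.126] ((521.7552490234375, 108.55240631103516), (7.691159725189209, 0.9986351132392883), 88.2450942993164)
```

The case is held squarely and lifted level. Red wing: centre about (0.545, 0.104), long axis about -10°, top at 0.141. Next I carry the case over the column.

```bash
python3 -m pendant '[{"jaw":0.3,"linear":[-2,0.2,0],"twist":0},{"jaw":0.3,"linear":[-4,0.4,0],"twist":0},{"jaw":0.3,"linear":[-4,0.4,0],"twist":0},{"jaw":0.3,"linear":[-4,0.4,0],"twist":0},{"jaw":0.3,"linear":[-4,0.4,0],"twist":0},{"jaw":0.3,"linear":[-4,0.4,0],"twist":0},{"jaw":0.3,"linear":[-4,0.4,0],"twist":0},{"jaw":0.3,"linear":[-4,0.4,0],"twist":0},{"jaw":0.3,"linear":[-4,0.4,0],"twist":0},{"jaw":0.3,"linear":[-4,0.4,0],"twist":0},{"jaw":0.3,"linear":[-2.5,0.3,0],"twist":0},{"jaw":0.3,"linear":[-1.5,0.2,0],"twist":0}]'
python3 -m pendant '[{"jaw":0.3,"linear":[-2,0.1,0],"twist":3},{"jaw":0.3,"linear":[-1,0,0],"twist":3},{"jaw":0.3,"linear":[-1,0,0],"twist":3},{"jaw":0.3,"linear":[0,0,0],"twist":3},{"jaw":0.3,"linear":[0,0,0],"twist":0},{"jaw":0.3,"linear":[0,0,0],"twist":0}]'
python3 - <<'E'
from h import *
togo(.5045,-.2665,.100,-23.7)
v,u=np.mgrid[0:384,0:512]
for n in('side','top'):
    c=snap(n); P=world(c,np.c_[u.ravel(),v.ravel()])
    H,S,V=cv2.cvtColor(c['color'],cv2.COLOR_BGR2HSV).reshape(-1,3).astype(int).T
    b=(P[:,0]>.4)&(P[:,0]<.62)&(P[:,1]>-.38)&(P[:,1]<-.14)
    for nm,z,h in(('held',.257,(5,18)),('col',.0725,(45,75))):
        t=b&(abs(P[:,2]-z)<.008); m=t&(H>h[0])&(H<h[1])&(S>120)
        if m.sum()>4: print(n,nm,m.sum(),cv2.minAreaRect((P[m,:2]*1000).astype(np.float32)),np.median(P[m,2]))
        if t.sum()>4: print(n,nm,'top',t.sum(),cv2.minAreaRect((P[t,:2]*1000).astype(np.float32)))
E
```

```text
time: 8.98
position: [0.5042, -0.2668, 0.2048]
tool_rot: [0.778, 0.628, -0.001, -0.001]
ft_force: [-0.5, 0.3, -3.5]
grip_width: 0.056
grip_force: 30.0
time: 9.48
position: [0.4959, -0.3011, 0.2052]
tool_rot: [0.838, 0.545, -0.0, -0.001]
ft_force: [0.6, 0.9, -4.1]
grip_width: 0.0559
grip_force: 30.0
t 9.48 pos [ 0.4959 -0.3011  0.2052] psi -23.9 shift cm [ 3.5  -0.59 10.53] twist -0.2 tilt [-0.002  0.002] q6 -0.32 F [ 0.6  0.9 -4.1] w 0.0559 gf 30.0
side held 58 ((489.31304931640625, -300.86962890625), (71.98219299316406, 45.05844497680664), 71.89109802246094) 0.25769849917985577
side held top 293 ((496.00396728515625, -302.12835693359375), (151.92440795898438, 82.54235076904297), 65.92475128173828)
side col 83 ((504.60150146484375, -267.6963806152344), (66.80369567871094, 37.099525451660156), 68.15530395507812) 0.07515520954780919
side col top 383 ((506.2930908203125, -267.735595703125), (154.3084259033203, 60.215274810791016), 66.74279022216797)
top held top 37 ((506.5877380371094, -302.235107421875), (141.0064697265625, 27.116453170776367), 65.1138916015625)
top col top 91 ((526.3892822265625, -210.5326690673828), (32.120323181152344, 56.39909744262695), 61.832672119140625)
```

```bash
python3 -m pendant '[{"jaw":0.3,"linear":[2,-0.3,0],"twist":0},{"jaw":0.3,"linear":[1.5,-0.25,0],"twist":-0.2},{"jaw":0.3,"linear":[0,0,2],"twist":0},{"jaw":0.3,"linear":[0,0,2.5],"twist":0},{"jaw":0.3,"linear":[0,0,2.5],"twist":0},{"jaw":0.3,"linear":[0,0,2.5],"twist":0},{"jaw":0.3,"linear":[0,0,2],"twist":0},{"jaw":0.3,"linear":[0,0,1],"twist":0},{"jaw":0.3,"linear":[0,0,0.5],"twist":0},{"jaw":0.3,"linear":[0,0,0],"twist":0},{"jaw":0.3,"linear":[0,0,0],"twist":0}]'
python3 - <<'E'
from h import *
togo(.505,-.267,.058,-23.7)
v,u=np.mgrid[0:384,0:512]
c=snap('side'); P=world(c,np.c_[u.ravel(),v.ravel()])
A=cv2.resize(c['color'][130:230,210:340],(780,600),interpolation=cv2.INTER_CUBIC);cv2.imwrite('pics/col4.png',A)
E
```

```text
time: 10.5
position: [0.5063, -0.2684, 0.077]
tool_rot: [0.838, 0.546, 0.0, 0.001]
ft_force: [0.7, 0.3, -3.2]
grip_width: 0.0557
grip_force: 30.0
t 10.50 pos [ 0.5063 -0.2684  0.077 ] psi -23.8 shift cm [ 0.07 -0.18  1.9 ] twist -0.1 tilt [ 0.001 -0.001] q6 -0.27 F [ 0.7  0.3 -3.2] w 0.0557 gf 30.0
```

View pics/col4.png

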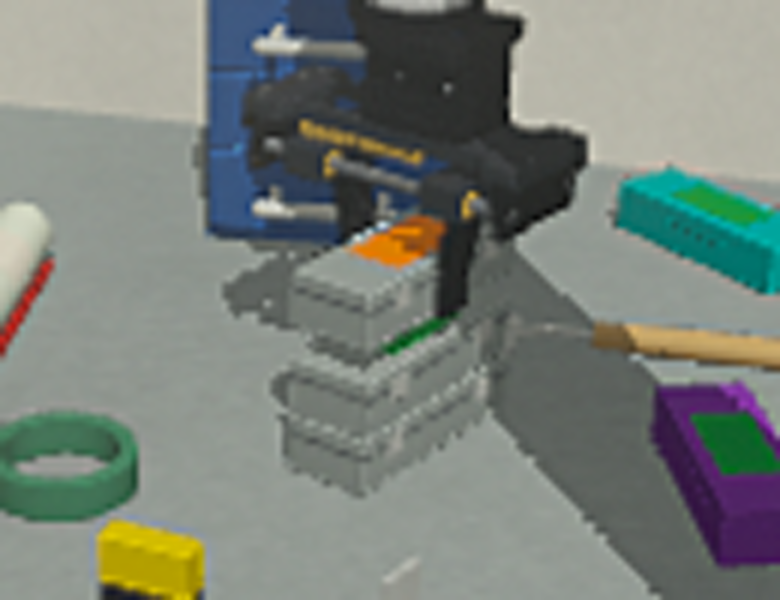

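The held case (lid at (370,260)) is parallel above the column, with the gap still open and the fingers clear of it. I'll lower it in small steps and watch the force.

```bash
python3 -m pendant '[{"jaw":0.3,"linear":[0,-0.1,0.8],"twist":0},{"jaw":0.3,"linear":[0,0,0.4],"twist":0},{"jaw":0.3,"linear":[0,0,0.2],"twist":0},{"jaw":0.3,"linear":[0,0,0.2],"twist":0},{"jaw":0.3,"linear":[0,0,0],"twist":0},{"jaw":0.3,"linear":[0,0,0],"twist":0}]'
python3 -m pendant '[{"jaw":0.3,"linear":[0,0,0.1],"twist":0},{"jaw":0.3,"linear":[0,0,0.1],"twist":0},{"jaw":0.3,"linear":[0,0,0],"twist":0},{"jaw":0.3,"linear":[0,0,0],"twist":0}]'
```

```text
time: 11.05
position: [0.5046, -0.2678, 0.0602]
tool_rot: [0.838, 0.546, -0.0, -0.0]
ft_force: [0.4, 0.3, -3.5]
grip_width: 0.0556
grip_force: 30.0
time: 11.38
position: [0.5049, -0.268, 0.0589]
tool_rot: [0.838, 0.546, 0.0, 0.0]
ft_force: [-0.7, 0.2, 1.9]
grip_width: 0.0561
grip_force: 30.0
```

Touched down: Fz went from -3.5 to +1.9 N. Now I release, retreat and check.

```bash
python3 -m pendant '[{"jaw":0.85,"linear":[0,0,0],"twist":0},{"jaw":0.85,"linear":[0,0,0],"twist":0},{"jaw":0.85,"linear":[0,0,0],"twist":0},{"jaw":0.85,"linear":[0,0,0],"twist":0},{"jaw":0.85,"linear":[0,0,0],"twist":0},{"jaw":0.85,"linear":[0,0,-1],"twist":0},{"jaw":0.85,"linear":[0,0,-2],"twist":0},{"jaw":0.85,"linear":[0,0,-3],"twist":0},{"jaw":0.85,"linear":[0,0,-3],"twist":0},{"jaw":0.85,"linear":[0,0,-3],"twist":0},{"jaw":0.85,"linear":[0,0,-2],"twist":0},{"jaw":0.85,"linear":[0,0,0],"twist":0}]'
python3 - <<'E'
from h import *
togo(.545,.104,.20,80)
v,u=np.mgrid[0:384,0:512]
c=snap('side'); P=world(c,np.c_[u.ravel(),v.ravel()])
b=(P[:,0]>.4)&(P[:,0]<.62)&(P[:,1]>-.38)&(P[:,1]<-.14)
t=b&(abs(P[:,2]-.111)<.008);print('top',t.sum(),cv2.minAreaRect((P[t,:2]*1000).astype(np.float32)),np.median(P[t,2]))
A=cv2.resize(c['color'][130:230,210:340],(650,500),interpolation=cv2.INTER_CUBIC);cv2.imwrite('pics/col5.png',A)
E
```

```text
time: 12.38
position: [0.5074, -0.2698, 0.204]
tool_rot: [0.838, 0.546, 0.002, 0.005]
ft_force: [1.1, -0.1, 0.7]
grip_width: 0.0739
grip_force: 0.0
t 12.38 pos [ 0.5074 -0.2698  0.204 ] psi -23.8 shift cm [ 35.71 -11.67   0.18] twist 76.2 tilt [ 0.009 -0.007] q6 -0.27 F [ 1.1 -0.1  0.7] w 0.0739 gf 0.0
top 351 ((504.382568359375, -267.25274658203125), (151.52833557128906, 58.60498809814453), 65.4627685546875) 0.11057969832774384
```

View pics/col5.png

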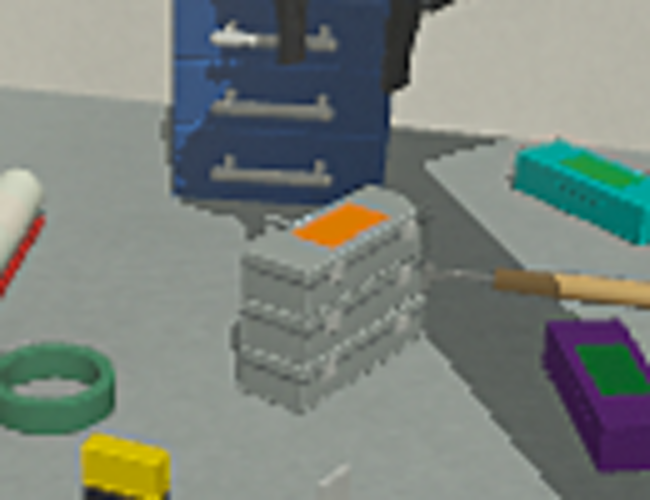

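The three cases form a square column, with the orange lid at (340,225); its measured top centre is within 1 mm of the column's. Next I measure the red wing.

```bash
python3 - <<'E'
from h import *
v,u=np.mgrid[0:384,0:512]
for n in('side','top'):
    c=snap(n)
    P=world(c,np.c_[u.ravel(),v.ravel()]);H,S,V=cv2.cvtColor(c['color'],cv2.COLOR_BGR2HSV).reshape(-1,3).astype(int).T
    m=(P[:,0]>.47)&(P[:,0]<.66)&(P[:,1]>.06)&(P[:,1]<.26)&(H>20)&(H<35)&(S>120)&(P[:,2]>.1)&(P[:,2]<.17)
    for nm,s in(('red',P[:,1]<.158),('blue',P[:,1]>=.158)):
        q=P[m&s]
        if len(q)>3:
            t=q[q[:,2]>q[:,2].max()-.007]
            r=cv2.minAreaRect((t[:,:2]*1000).astype(np.float32)); b=cv2.boxPoints(r);l=max((b[1]-b[0],b[2]-b[1]),key=np.linalg.norm)
            print(n,nm,len(t),'z',np.median(t[:,2]).round(4),'c',np.round(r[0],1),np.round(r[1],1),'long %.1f'%((np.degrees(np.arctan2(l[1],l[0]))+90)%180-90))
togo(.545,.104,.20,80)
E
```

```text
side red 80 z 0.1417 c [544.9 103.6] [17.1 43.5] long -9.7
side blue 102 z 0.1416 c [564.3 212.4] [16.4 42.7] long -11.1
top red 12 z 0.1397 c [554.2 105.9] [11.5 18.9] long -39.2
top blue 31 z 0.1408 c [561.9 214.4] [16.  43.3] long -11.3
t 12.53 pos [ 0.5042 -0.2674  0.1983] psi -23.8 shift cm [ 35.62 -11.29  -0.17] twist 76.2 tilt [-0.  0.] q6 -0.27 F [-0.4  0.3 -0.4] w 0.0740 gf 0.0
```

```bash
python3 -m pendant '[{"jaw":0.6,"linear":[0,0,0],"twist":-7.1},{"jaw":0.6,"linear":[0,0,0],"twist":-7.1},{"jaw":0.6,"linear":[0,0,0],"twist":-7.1},{"jaw":0.6,"linear":[0,0,0],"twist":-7.1},{"jaw":0.6,"linear":[0,0,0],"twist":-7.1},{"jaw":0.6,"linear":[0,0,0],"twist":-7.1},{"jaw":0.6,"linear":[0,0,0],"twist":-7.1},{"jaw":0.6,"linear":[0,0,0],"twist":-7.1},{"jaw":0.6,"linear":[0,0,0],"twist":-7.1},{"jaw":0.6,"linear":[0,0,0],"twist":-7.1},{"jaw":0.6,"linear":[0,0,0],"twist":-7.1},{"jaw":0.6,"linear":[0,0,0],"twist":-7.1}]'
python3 -m pendant '[{"jaw":0.6,"linear":[0,0,0],"twist":-7.1},{"jaw":0.6,"linear":[0,0,0],"twist":-7.1},{"jaw":0.6,"linear":[0,0,0],"twist":-3.7},{"jaw":0.6,"linear":[0,0,0],"twist":0},{"jaw":0.6,"linear":[0,0,0],"twist":0}]'
python3 -c "
from h import *
togo(.544,.1045,.20,79.3)"
```

```text
time: 13.53
position: [0.5035, -0.2669, 0.1962]
tool_rot: [0.244, 0.97, 0.001, -0.002]
ft_force: [-0.2, 0.2, -0.4]
grip_width: 0.0527
grip_force: 0.0
time: 13.95
position: [0.5038, -0.2671, 0.1967]
tool_rot: [0.095, 0.996, 0.001, -0.001]
ft_force: [0.6, 0.3, -0.3]
grip_width: 0.0522
grip_force: 0.0
t 13.95 pos [ 0.5038 -0.2671  0.1967] psi 79.1 shift cm [ 3.06 37.26 -0.26] twist -0.2 tilt [-0.003  0.002] q6 -2.06 F [ 0.6  0.3 -0.3] w 0.0522 gf 0.0
```

```bash
python3 -m pendant '[{"jaw":0.6,"linear":[0.3,3.7,0],"twist":0},{"jaw":0.6,"linear":[0.3,3.7,0],"twist":0},{"jaw":0.6,"linear":[0.3,3.7,0],"twist":0},{"jaw":0.6,"linear":[0.3,3.7,0],"twist":0},{"jaw":0.6,"linear":[0.3,3.7,0],"twist":0},{"jaw":0.6,"linear":[0.3,3.7,0],"twist":0},{"jaw":0.6,"linear":[0.3,3.7,0],"twist":0},{"jaw":0.6,"linear":[0.3,3.7,0],"twist":0},{"jaw":0.6,"linear":[0.3,3.7,0],"twist":0},{"jaw":0.6,"linear":[0.3,3.7,0],"twist":0},{"jaw":0.6,"linear":[0,0,0],"twist":0},{"jaw":0.6,"linear":[0,0,0],"twist":0}]'
python3 - <<'E'
from h import *
togo(.544,.1045,.103,79.3)
c=snap('side')
v,u=np.mgrid[0:384,0:512]; P=world(c,np.c_[u.ravel(),v.ravel()]);g=c['color'].reshape(-1,3).max(1)<60
b=(c['depth'].ravel()>0)&g&(P[:,0]>.48)&(P[:,0]<.6)&(P[:,2]>.17)&(P[:,2]<.255)
for lo,hi in((.04,.105),(.105,.18)):
    m=b&(P[:,1]>lo)&(P[:,1]<hi); q=P[m]; print(m.sum(),q.min(0).round(3),q.max(0).round(3))
A=cv2.resize(c['color'][130:290,160:320],(600,600),interpolation=cv2.INTER_CUBIC);cv2.imwrite('pics/cap6.png',A)
E
```

```text
time: 14.95
position: [0.5435, 0.1033, 0.1976]
tool_rot: [0.092, 0.996, -0.0, -0.001]
ft_force: [-0.5, -0.2, -0.6]
grip_width: 0.052
grip_force: 0.0
t 14.95 pos [0.5435 0.1033 0.1976] psi 79.4 shift cm [-0.04  0.13  9.46] twist 0.1 tilt [-0.001 -0.   ] q6 -1.40 F [-0.5 -0.2 -0.6] w 0.0520 gf 0.0
123 [0.526 0.069 0.212] [0.547 0.081 0.255]
137 [0.538 0.128 0.215] [0.56  0.143 0.255]
```

View pics/cap6.png

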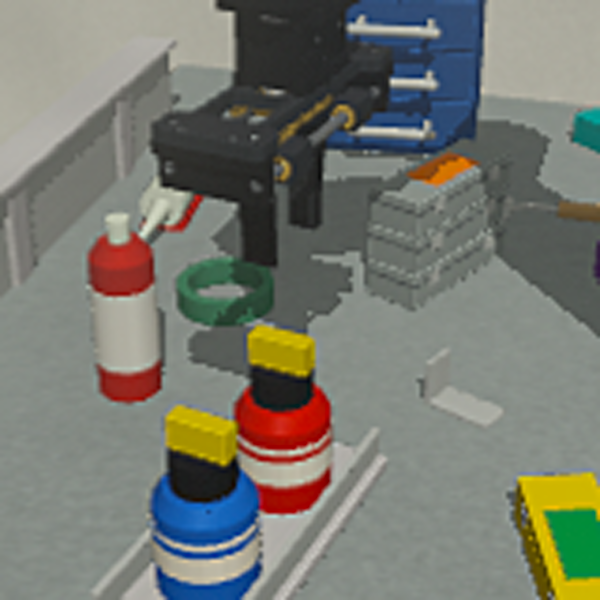

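The fingers straddle the red wing (at (282,350)) with the tool y across its thickness, and the tip height again shows a 33 mm offset. I'll descend and grip the wing.

```bash
python3 -m pendant '[{"jaw":0.6,"linear":[0,0.1,2],"twist":0},{"jaw":0.6,"linear":[0,0,2],"twist":0},{"jaw":0.6,"linear":[0,0,2],"twist":0},{"jaw":0.6,"linear":[0,0,2],"twist":0},{"jaw":0.6,"linear":[0,0,1],"twist":0},{"jaw":0.6,"linear":[0,0,0.3],"twist":0},{"jaw":0.6,"linear":[0,0,0],"twist":0},{"jaw":0.6,"linear":[0,0,0],"twist":0}]'
python3 -m pendant '[{"jaw":0,"linear":[0,0,0],"twist":0},{"jaw":0,"linear":[0,0,0],"twist":0},{"jaw":0,"linear":[0,0,0],"twist":0},{"jaw":0,"linear":[0,0,0],"twist":0},{"jaw":0,"linear":[0,0,0],"twist":0},{"jaw":0,"linear":[0,0,0],"twist":0},{"jaw":0,"linear":[0,0,0],"twist":0},{"jaw":0,"linear":[0,0,0],"twist":0}]' 25
python3 -c "
from h import *
togo(.544,.1045,.1035,79.3);print(robot.get_obs()['moment'])"
```

```text
time: 15.67
position: [0.545, 0.1016, 0.1059]
tool_rot: [0.094, 0.996, -0.0, 0.001]
ft_force: [-0.2, 0.3, 0.0]
grip_width: 0.0525
grip_force: 0.0
time: 16.33
position: [0.5445, 0.1026, 0.1053]
tool_rot: [0.094, 0.996, 0.0, 0.0]
ft_force: [-0.2, 0.8, 0.5]
grip_width: 0.0162
grip_force: 25.0
t 16.33 pos [0.5445 0.1026 0.1053] psi 79.2 shift cm [0.09 0.17 0.18] twist -0.1 tilt [0. 0.] q6 -1.40 F [-0.2  0.8  0.5] w 0.0162 gf 25.0
[0.23523372 0.00801329 0.0480129 ]
```

The wing is gripped at 16.2 mm and 25 N with low side load. I'll try counter-clockwise (negative twist) gently and watch the moment.

```bash
for i in 1; do python3 -m pendant '[{"jaw":0,"linear":[0,0,0],"twist":-2},{"jaw":0,"linear":[0,0,0],"twist":-2},{"jaw":0,"linear":[0,0,0],"twist":-2},{"jaw":0,"linear":[0,0,0],"twist":-2},{"jaw":0,"linear":[0,0,0],"twist":-2},{"jaw":0,"linear":[0,0,0],"twist":0},{"jaw":0,"linear":[0,0,0],"twist":0}]'; done
python3 -c "
from h import *
togo(.544,.1045,.1035,79.3);print(robot.get_obs()['moment'],robot.get_obs()['joint_torque'])"
```

```text
time: 16.92
position: [0.5443, 0.1022, 0.1053]
tool_rot: [0.007, 1.0, -0.0, -0.0]
ft_force: [-0.3, -0.1, 2.2]
grip_width: 0.0158
grip_force: 25.0
t 16.92 pos [0.5443 0.1022 0.1053] psi 89.2 shift cm [0.03 0.23 0.18] twist 9.9 tilt [-0. -0.] q6 -1.57 F [-0.3 -0.1  2.2] w 0.0158 gf 25.0
[-0.1006274   0.05694073 -0.03197898] [ 1.52541096e-01 -4.01042819e+01 -1.22928974e+01  7.94825703e-02
 -6.39061234e-02 -3.76801053e-02]
```

It passed 10° with no opposing moment, so this is the right way. I'll continue to 65°.

```bash
python3 -m pendant '[{"jaw":0,"linear":[0,0,0],"twist":-5},{"jaw":0,"linear":[0,0,0],"twist":-5},{"jaw":0,"linear":[0,0,0],"twist":-5},{"jaw":0,"linear":[0,0,0],"twist":-5},{"jaw":0,"linear":[0,0,0],"twist":-5},{"jaw":0,"linear":[0,0,0],"twist":-5},{"jaw":0,"linear":[0,0,0],"twist":-5},{"jaw":0,"linear":[0,0,0],"twist":-5},{"jaw":0,"linear":[0,0,0],"twist":-5},{"jaw":0,"linear":[0,0,0],"twist":-5},{"jaw":0,"linear":[0,0,0],"twist":0},{"jaw":0,"linear":[0,0,0],"twist":0}]'
python3 - <<'E'
from h import *
togo(.544,.1045,.1035,79.3);print(robot.get_obs()['moment'])
c=snap('side');cv2.imwrite('pics/cap7.png',cv2.resize(c['color'][170:300,180:310],(600,600),interpolation=cv2.INTER_CUBIC))
E
```

```text
time: 17.92
position: [0.5446, 0.1023, 0.1053]
tool_rot: [-0.415, 0.91, -0.0, 0.0]
ft_force: [0.0, -0.7, 1.3]
grip_width: 0.0158
grip_force: 25.0
t 17.92 pos [0.5446 0.1023 0.1053] psi 139.1 shift cm [-0.12  0.19  0.18] twist 59.8 tilt [0. 0.] q6 -2.44 F [ 0.  -0.7  1.3] w 0.0158 gf 25.0
[ 0.04271444  0.05106726 -0.05063834]
```

View pics/cap7.png

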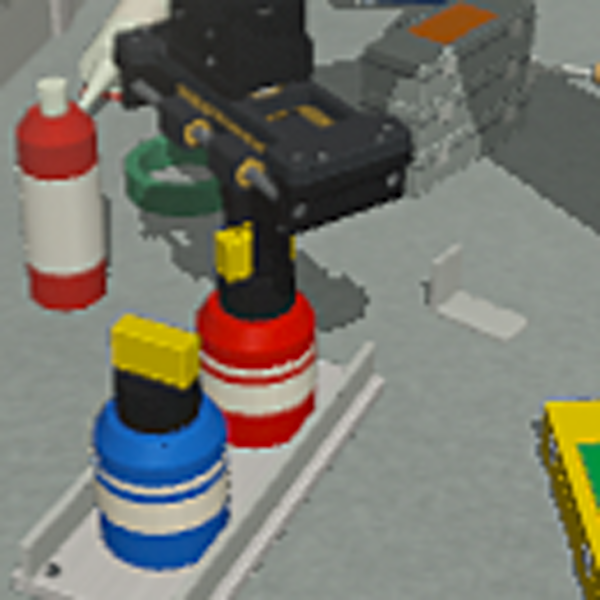

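The yellow wing at (235,250) has turned with the fingers and the blue cap is unchanged. I'll turn 5° more, then test-lift.

```bash
python3 -m pendant '[{"jaw":0,"linear":[0,0,0],"twist":-2.5},{"jaw":0,"linear":[0,0,0],"twist":-2.5},{"jaw":0,"linear":[0,0,0],"twist":0},{"jaw":0,"linear":[0,0,-0.2],"twist":0},{"jaw":0,"linear":[0,0,-0.2],"twist":0},{"jaw":0,"linear":[0,0,-0.2],"twist":0},{"jaw":0,"linear":[0,0,0],"twist":0},{"jaw":0,"linear":[0,0,0],"twist":0}]'
```

```text
time: 18.63
position: [0.5444, 0.1024, 0.1114]
tool_rot: [-0.456, 0.89, -0.0, 0.0]
ft_force: [0.0, 0.2, -0.2]
grip_width: 0.0157
grip_force: 25.0
```

It lifts freely: 6 mm up with no downward pull. I'll raise it to 10 cm.

```bash
python3 -m pendant '[{"jaw":0,"linear":[0,0,-0.5],"twist":0},{"jaw":0,"linear":[0,0,-1],"twist":0},{"jaw":0,"linear":[0,0,-1.5],"twist":0},{"jaw":0,"linear":[0,0,-1.5],"twist":0},{"jaw":0,"linear":[0,0,-1.5],"twist":0},{"jaw":0,"linear":[0,0,-1.5],"twist":0},{"jaw":0,"linear":[0,0,-1.2],"twist":0},{"jaw":0,"linear":[0,0,-0.7],"twist":0},{"jaw":0,"linear":[0,0,0],"twist":0},{"jaw":0,"linear":[0,0,0],"twist":0},{"jaw":0,"linear":[0,0,0],"twist":0},{"jaw":0,"linear":[0,0,0],"twist":0}]'
python3 - <<'E'
from h import *
togo(.544,.1045,.205,79.3)
c=snap('side');cv2.imwrite('pics/end8.png',cv2.resize(c['color'][110:300,160:350],(600,600),interpolation=cv2.INTER_CUBIC))
E
```

```text
time: 19.63
position: [0.5437, 0.1023, 0.2044]
tool_rot: [-0.456, 0.89, 0.0, -0.001]
ft_force: [0.4, -0.5, -0.0]
grip_width: 0.0159
grip_force: 25.0
t 19.63 pos [0.5437 0.1023 0.2044] psi 144.2 shift cm [-0.2   0.1  -0.06] twist 64.9 tilt [-0.002  0.   ] q6 -2.53 F [ 0.4 -0.5 -0. ] w 0.0159 gf 25.0
```

View pics/end8.png

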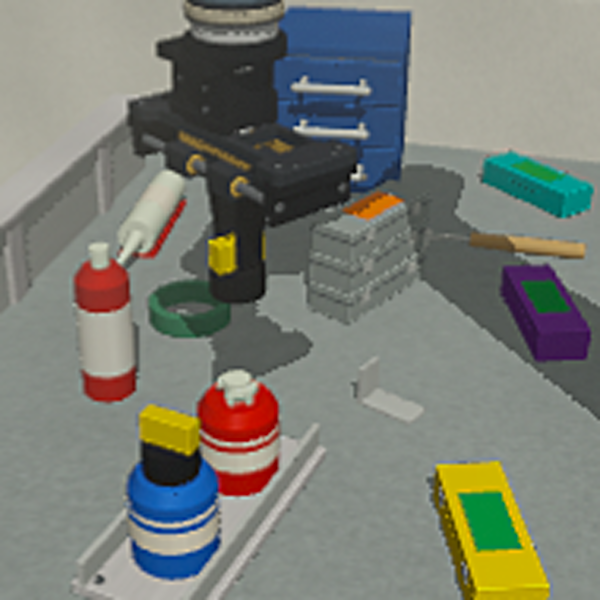

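The red cap (at (235,270)) hangs in the gripper well above the bare neck at (240,385). The column is intact, the blue cap is closed and the bystanders haven't moved.

```bash
python3 -c "
from rig import robot
print(robot.hand_in())"
```

```text
the job is handed in; nothing more can be done
None
```

The job is handed in at about 20 s of the 61 s: the loose case sits square on the column, released; the red cap came off counter-clockwise (right-hand thread) and is held about 10 cm above its seat; the blue cap and the rest of the bench look undisturbed, and the only slip was a first grasp that closed just above the case lid without moving it.

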